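# Turn the display turntable to bring the tagged pot in front of the phone

## Task

With a fingertip, push the display turntable round by its rim (by the upright wooden pegs on it) until the ochre pot with the red round tag is the one facing the phone, in line with the yellow pointer on the turntable's fixed base, and leave the turntable standing still there. Turn it gently: the little pots only ride round on it, so do not touch, lift or shift any of them yourself, and leave the phone on its stand and everything else on the table where they are.

Things in the scene. Friction and masses are not known exactly. Their poses are not given: they have to be found in the camera images.
- base: fixed black round base under the turntable; origin on the table top, on the turntable's axis. Its own -x axis is the front direction (level): a black tongue 34 mm wide and 8 mm high runs out along -x to 205 mm from the axis, with a yellow arrow on its outer 60 mm, pointing at the phone. The base never moves
- turntable (a joint): how far the turntable has turned about its vertical axis since the start, rad, zero at the start, growing counter-clockwise seen from above; turns freely either way (no stop within 11 rad of zero), with light friction (about 0.1 N m) so that it stays where it is left. The pots ride round with it
- hub (a point): centre of the turntable's top face, on the axis, 42 mm above the table. The turntable is a black disc of 280 mm diameter, 12 mm thick, rim top face at 36 mm above the table, with a straw-coloured woven mat of 208 mm diameter on it, 42 mm above the table
- peg0 (a point): finger peg 0 of six alike on the rim, 60 degrees apart counter-clockwise in the order 0 to 5, each 125 mm from the axis: an upright pale wooden pin of 14 mm diameter standing from the rim (36 mm above the table) to 72 mm above the table; this point is on its axis, 72 mm above the table (its top)
- peg1 (a point): finger peg 1 of six alike on the rim, 60 degrees apart counter-clockwise in the order 0 to 5, each 125 mm from the axis: an upright pale wooden pin of 14 mm diameter standing from the rim (36 mm above the table) to 72 mm above the table; this point is on its axis, 72 mm above the table (its top)
- peg2 (a point): finger peg 2 of six alike on the rim, 60 degrees apart counter-clockwise in the order 0 to 5, each 125 mm from the axis: an upright pale wooden pin of 14 mm diameter standing from the rim (36 mm above the table) to 72 mm above the table; this point is on its axis, 72 mm above the table (its top)
- peg3 (a point): finger peg 3 of six alike on the rim, 60 degrees apart counter-clockwise in the order 0 to 5, each 125 mm from the axis: an upright pale wooden pin of 14 mm diameter standing from the rim (36 mm above the table) to 72 mm above the table; this point is on its axis, 72 mm above the table (its top)
- peg4 (a point): finger peg 4 of six alike on the rim, 60 degrees apart counter-clockwise in the order 0 to 5, each 125 mm from the axis: an upright pale wooden pin of 14 mm diameter standing from the rim (36 mm above the table) to 72 mm above the table; this point is on its axis, 72 mm above the table (its top)
- peg5 (a point): finger peg 5 of six alike on the rim, 60 degrees apart counter-clockwise in the order 0 to 5, each 125 mm from the axis: an upright pale wooden pin of 14 mm diameter standing from the rim (36 mm above the table) to 72 mm above the table; this point is on its axis, 72 mm above the table (its top)
- tagged_pot_center (a point): the pot that must face the phone: round ochre speckled miniature pot, 62 mm across the rim and 40 mm high, with a red round tag of 30 mm diameter on a short stake in it (tag's top about 53 mm above the mat); loose, standing on the mat about 60 mm from the axis; point on its axis, half-way up, 20 mm above the mat
- iron_pot_center (a point): round iron-red miniature pot, 60 mm across the rim, 38 mm high, white round tag; loose on the mat about 60 mm from the axis; point on its axis 20 mm above the mat
- green_pot_center (a point): rectangular green miniature pot, 52 x 44 mm, 38 mm high, white round tag; loose on the mat about 60 mm from the axis; point on its axis 20 mm above the mat
- phone: lilac phone held level (152 mm wide, 74 mm high, top about 172 mm above the table) on a stand with a black round foot of 96 mm diameter; loose, 0.275 to 0.30 m from the turntable's axis in the front direction; origin under the foot's centre; its lens looks along its +x to the turntable
- brush: dusting brush about 200 mm long lying on the table; loose; origin under its middle
- big_pot: iron-red bowl-shaped pot, 110 mm across, 75 mm high; loose; origin under its centre
- tape_center (a point): yellow roll of tape, 100 mm across, 45 mm high; loose; point at its centre
- spray: green bottle, 64 mm across, 150 mm high; loose; origin under its centre
Mind the look-alikes: they are no part of the job. Leave any purple look-alike of the part that bears iron_pot_center alone. What is shaped like the part that bears green_pot_center but blue is not meant.

How it is judged:
At the end, for the whole second after the job is handed in: The centre of the red-tagged ochre pot is within 11 mm sideways (10 degrees) of the line from the axis along the yellow pointer, on the phone's side; the turntable is at rest (below 0.03 rad/s); all three pots stand upright on the mat, 48 to 72 mm from the axis (y of tagged_pot_center in the frame of base between -0.011 and 0.011 m and x of tagged_pot_center in the frame of base below -0.045 m and velocity of joint turntable between -0.03 and 0.03 rad/s and horizontal distance between tagged_pot_center and hub between 0.048 and 0.072 m and height (world z) of tagged_pot_center between 0.055 and 0.068 m and angle between each of tagged_pot_center, iron_pot_center, green_pot_center's own z axis and vertical below 0.12 rad and horizontal distance between iron_pot_center and hub between 0.048 and 0.072 m and height (world z) of iron_pot_center between 0.055 and 0.068 m and horizontal distance between green_pot_center and hub between 0.048 and 0.072 m and height (world z) of green_pot_center between 0.055 and 0.068 m); the robot touches nothing.
It fails at once if the robot touches one of the pots on the turntable (over 0.5 N) (contact force between any of the arm, the fingers and tagged_pot above 0.5 N or contact force between any of the arm, the fingers and iron_pot above 0.5 N or contact force between any of the arm, the fingers and green_pot above 0.5 N).
It fails at once if a pot on the turntable is lifted more than 10 mm (height (world z) of any of tagged_pot_center, iron_pot_center, green_pot_center above 0.072 m).
It fails at once if a pot on the turntable is shifted more than 12 mm in or out from its place or tipped (horizontal distance between any of tagged_pot_center, iron_pot_center, green_pot_center and hub above 0.072 m or horizontal distance between any of tagged_pot_center, iron_pot_center, green_pot_center and hub below 0.048 m or angle between any of tagged_pot_center, iron_pot_center, green_pot_center's own z axis and vertical above 0.25 rad).
It fails at once if the turntable is spun fast (over 3 rad/s) (velocity of joint turntable above 3 rad/s or velocity of joint turntable below -3 rad/s).
It fails at once if the phone, brush, big pot, tape or bottle is moved by more than 20 mm (distance of any of phone, brush, big_pot, tape_center, spray from where it was at the start of the episode above 0.02 m).
It also fails if it takes over 64 s, if anything falls off the work surface, if the arm or the gripper's body presses on something with over 40 N, if the wrist force passes 120 N, or if a joint passes its speed limit or range.

## Robot

A 7-joint arm with a two-finger parallel gripper is mounted at the origin on the work surface. World frame = base frame: x ahead of the robot, y to its left, z up, the work surface at z = 0. Lengths are in m, angles in rad, forces in N, time in s.
With the tool pointing down it reaches from about 0.425 to 0.825 m from the base axis. Payload 3.6 kg.
Tool frame: the origin (TCP) lies where the fingers leave the gripper's body, on its centre line; the fingertips stand 73 mm ahead of it and the grasp point (between the pads) lies 54 mm ahead of it; x points along the fingers, y is the direction in which the jaws open and shut, and the axes are right-handed (so a half turn about x gives the same grasp; the last joint's range is limited). The gripper opens to 85 mm and grips with 20 to 120 N. Pads are 22 mm wide; open, the fingers measure 114 mm over their backs; the gripper's body (76 mm by 85 mm) begins 54 mm behind the grasp point. The pads swing forward as they close: fully open they stand 13 mm farther back than shut.
Start: joints at [1.29, 0.615, -0.013, 1.423, 0.008, 1.103, -0.04], TCP at [0.164, -0.629, 0.304] pointing down, gripper open.
Joint ranges: [-3.12, 3.12], [-0.3, 2.06], [-1.34, 1.32], [0.26, 2.42], [-1.36, 4.5], [0.01, 1.98], [-2.84, 2.84]. Speed limits (rad/s): [2.79, 2.79, 3.14, 3.14, 3.14, 3.14, 3.14].

## Interface

Orientations are given as a unit quaternion [x, y, z, w].
In Python, from station import arm, snapshot, camera_info, ticket gives the robot as it stands. Calls block until the motion is done:
- arm.movep(position, orientation): joint-space move of the TCP to a pose.
- arm.line_to(position, velocity=0.15, ori=None): straight line of the TCP; ori=None keeps the orientation; velocity is the mean speed in m/s.
- arm.move_j(angles): joint-space move.
- arm.move_gripper(opening, effort=None): opening from 0.0 (shut) to 1.0 (fully open); effort is the grip in N (None keeps the last); returns when the fingers have stopped.
- arm.pause(seconds).
- arm.ik(position, orientation): joint angles nearest the present ones, or None.
- snapshot(name): name is "scene" or "top" or "wrist"; returns the picture (480x640x3 uint8, blue, green, red); there is no depth.
- camera_info(name): a dict with "fx", "fy", "cx", "cy" (pixels), "R" (3x3) and "t" (3): a world point X has camera coordinates R X + t; the wrist camera has in their place "T_tool_cam" (4x4, takes a point from camera to tool coordinates, whose origin is the TCP and whose axes are the tool frame's). Camera axes: x right, y down, z forward; pixel columns grow to the right and rows downward; lengths in m; the calibration is good to about 2 mm. A picture is of the moment at which its call begins: read the wrist's pose just before it. camera_info takes no time and is no camera call.
A pose or a line that the arm cannot do raises arm.MotionError and nothing moves.
- ticket.finish_job(): hands the job in, once; it reports no verdict.
Readings, each from a call of its own:
- arm.read_time(): time.
- arm.read_joint_positions(): joint angles.
- arm.read_dq(): joint speeds.
- arm.read_effort(): joint torques, N m.
- arm.read_tool_pos(): TCP position.
- arm.read_eef_rot(): TCP orientation.
- arm.read_ft_force(): force on the tool from outside, world axes, zero at the start.
- arm.read_wrist_torque(): the same for the moment, N m.
- arm.read_opening(): opening from 0.0 (shut) to 1.0 (fully open).
Only numpy, scipy, OpenCV 4.12 (cv2) and the standard library are available. Lean on these libraries where they do the work, as an engineer would, in place of code of your own. Each camera call takes 0.05 s, during which the arm holds its last target.

## Working session

There is one attempt and no reset: what is moved stays moved. The work goes in short steps, each a Python script; the robot and the scene stay as the last script left them, time stands still between calls to the robot, and variables do not carry over. Pictures are saved under pics/ and viewed, and the job is handed in when it is done.

```bash
mkdir -p pics; ls
python3 - <<'E'
from station import arm, snapshot, camera_info
import cv2
print(arm.read_time())
for n in ("scene","top","wrist"):
    cv2.imwrite(f"pics/{n}0.png",snapshot(n)); print(n,camera_info(n))
print(arm.read_tool_pos(),arm.read_eef_rot())
E
```

```text
pics
0.0
scene {'fx': 577.1059122529407, 'fy': 577.1059122529407, 'cx': 310.0779722406575, 'cy': 245.52494150128285, 'R': array([[ 0.79348064,  0.60833058, -0.01795483],
       [ 0.44053791, -0.59447372, -0.67270153],
       [-0.41989859,  0.52586586, -0.73969607]]), 't': array([-0.46719034, -0.24092515,  1.78276817])}
top {'fx': 622.2983451118037, 'fy': 622.2983451118037, 'cx': 305.6032932845791, 'cy': 232.1671049922644, 'R': array([[ 0.01459144, -0.99957418,  0.02526963],
       [-0.98392325, -0.01885261, -0.17759394],
       [ 0.17799472, -0.02227203, -0.98377936]]), 't': array([-0.04836083,  0.63006746,  1.49484754])}
wrist {'fx': 399.1793302174363, 'fy': 399.1793302174363, 'cx': 322.2734532511781, 'cy': 243.81275826536677, 'T_tool_cam': array([[-1.03852947e-03, -3.00853472e-01,  9.53669812e-01,
        -6.99281091e-02],
       [ 9.99999412e-01, -6.08724645e-04,  8.96947694e-04,
        -1.51932687e-03],
       [ 3.10672490e-04,  9.53670183e-01,  3.00853928e-01,
        -7.71655614e-02],
       [ 0.00000000e+00,  0.00000000e+00,  0.00000000e+00,
         1.00000000e+00]])}
[ 0.16374715 -0.62860228  0.30298394] [-0.70128056 -0.09055265  0.70146644 -0.0891663 ]
```

View pics/top0.png

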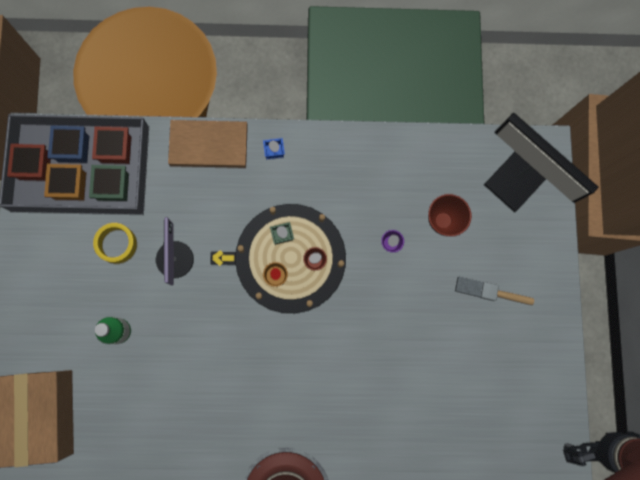

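View pics/scene0.png

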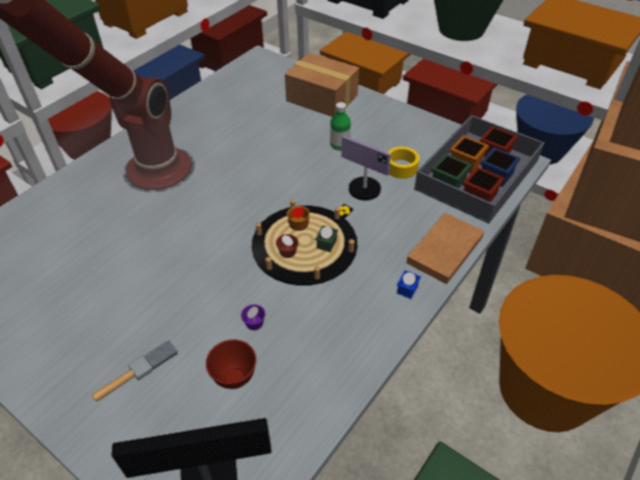

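The top view shows the turntable at about px (290,258), with the yellow pointer and the phone to its left. The red-tagged pot is at about (275,274), so it needs roughly 45° clockwise. I'll measure this now.

```bash
cat > h.py <<'E'
import numpy as np, cv2
from station import arm, snapshot, camera_info
def ray(cam,u,v,z):
    c=camera_info(cam);R=np.array(c["R"]);t=np.array(c["t"])
    o=-R.T@t; d=R.T@np.array([(u-c["cx"])/c["fx"],(v-c["cy"])/c["fy"],1]); return o+d*(z-o[2])/d[2]
def blobs(m,amin=8):
    n,l,s,c=cv2.connectedComponentsWithStats(m.astype(np.uint8)); return [(c[i],s[i,4]) for i in range(1,n) if s[i,4]>=amin]
def measure(img=None,save=None,verbose=True):
    if img is None: img=snapshot("top")
    if save: cv2.imwrite(save,cv2.resize(img[180:340,130:370],None,fx=3.3,fy=3.3,interpolation=cv2.INTER_CUBIC))
    hsv=cv2.cvtColor(img,cv2.COLOR_BGR2HSV); H,S,V=[hsv[...,i].astype(int) for i in range(3)]
    yy,xx=np.mgrid[:480,:640]; reg=np.hypot(xx-290,yy-258)<65
    mat=reg&(S>40)&(V>140)&(H>12)&(H<32)
    out={}
    red=reg&((H<6)|(H>174))&(S>180)&(V>150)
    out['tag']=[(ray("top",*c,0.082),c,a) for c,a in blobs(red)]
    och=reg&(S>150)&(V>80)&(H<22)
    out['ochre']=[(ray("top",*c,0.08),c,a) for c,a in blobs(och,20)]
    w=reg&(S>40)&(H>8)&(H<30)&(V>110)&(np.hypot(xx-290,yy-258)>43)
    out['pegs']=[(ray("top",*c,0.069),c,a) for c,a in blobs(w,4)]
    ye=(H>20)&(H<32)&(S>150)&(V>120)&(np.hypot(xx-222,yy-258)<20)
    out['arrow']=[(ray("top",*c,0.008),c,a) for c,a in blobs(ye)]
    if verbose:
        for k,v in out.items():
            for p,c,a in v: print(k,np.round(p,4),np.round(c,1),a)
    return out
E
python3 - <<'E'
from h import *
img=cv2.imread("pics/top0.png"); o=measure(img,"pics/crop0.png")
hsv=cv2.cvtColor(img,cv2.COLOR_BGR2HSV)
# disc
m=((hsv[...,2]<75)).astype(np.uint8); yy,xx=np.mgrid[:480,:640]
m[np.hypot(xx-290,yy-258)>62]=0; m[:,:237]=0
P=cv2.convexHull(max(cv2.findContours(m,0,1)[0],key=cv2.contourArea))
W=np.array([ray("top",*p[0],0.036)[:2] for p in P],np.float32)
A=np.c_[2*W,np.ones(len(W))];s=np.linalg.lstsq(A,(W**2).sum(1),rcond=None)[0]
print("disc",s[:2],np.sqrt(s[2]+s[:2]@s[:2]))
P=np.array([p[:2] for p,c,a in o['pegs']])
A=np.c_[2*P,np.ones(len(P))];s=np.linalg.lstsq(A,(P**2).sum(1),rcond=None)[0]
print("pegs",s[:2],np.sqrt(s[2]+s[:2]@s[:2]))
d=P-s[:2];print(np.degrees(np.arctan2(d[:,1],d[:,0])))
E
```

```text
ochre [0.522  0.0349 0.08  ] [275.2 274.1] 264
pegs [0.6868 0.047  0.069 ] [272.  208.5] 16
pegs [ 0.6704 -0.0774  0.069 ] [321.9 215.9] 18
pegs [0.5873 0.1232 0.069 ] [240.  247.5] 16
pegs [0.562 0.148 0.069] [229.5 257.5] 48
pegs [ 0.5543 -0.1245  0.069 ] [340.6 262.6] 15
pegs [0.4716 0.0749 0.069 ] [258.4 295. ] 17
pegs [ 0.4555 -0.0482  0.069 ] [309.  302.5] 16
arrow [0.5698 0.1736 0.008 ] [221.8 257.6] 142
disc [ 0.56930475 -0.00122663] 0.13766145353124368
pegs [0.57091609 0.00557313] 0.1278874766624866
[  19.67423054  -39.82089622   82.08469401   93.56997476  -97.26572987
  145.08780559 -155.01024787]
```

View pics/crop0.png

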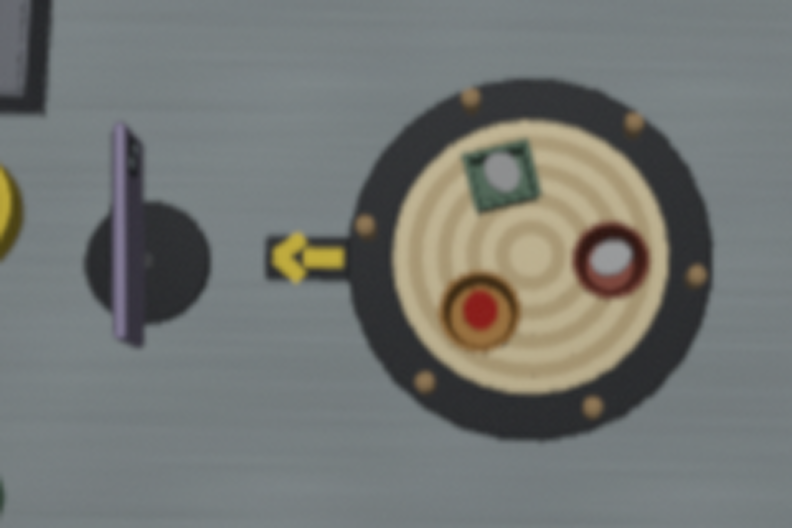

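```bash
cat >> h.py <<'E'
from scipy.spatial.transform import Rotation as Ro
HUB=np.array([0.571,-0.001])
def pose(deg,z,r=0.127,sgn=1):
    a=np.radians(deg); p=np.r_[HUB+r*np.array([np.cos(a),np.sin(a)]),z+0.073]
    y=sgn*np.array([-np.sin(a),np.cos(a),0]); x=np.array([0,0,-1.])
    return p, Ro.from_matrix(np.c_[x,y,np.cross(x,y)]).as_quat()
E
python3 - <<'E'
from h import *
q=np.array(arm.read_joint_positions())
for s in (1,-1):
    for d in (-137,-170,-202):
        j=arm.ik(*pose(d,0.15,sgn=s)); j2=arm.ik(*pose(d,0.047,sgn=s)); print(s,d,j is not None and np.round(j,2),j2 is not None and np.round(j2,2))
E
```

```text
1 -137 [ 0.3   0.48 -0.24  1.98  0.17  0.7  -0.86] [ 0.22  0.65 -0.13  2.07  0.19  0.43 -0.87]
1 -170 [ 0.13  0.43 -0.17  2.08  0.12  0.64 -1.52] [ 0.    0.62 -0.    2.18  0.    0.35 -1.39]
1 -202 [-0.09  0.44 -0.08  2.06  0.06  0.64 -2.17] [-0.2   0.63  0.08  2.15 -0.13  0.36 -1.97]
-1 -137 [ 0.84  0.74 -1.15  1.97  0.82  1.    1.61] [ 0.81  0.97 -1.15  2.05  1.14  0.98  1.35]
-1 -170 [ 0.57  0.54 -0.82  2.07  0.57  0.77  1.13] [ 0.34  0.67 -0.5   2.17  0.71  0.47  1.03]
-1 -202 [ 0.4   0.55 -0.81  2.05  0.57  0.78  0.43] [ 0.06  0.64 -0.31  2.14  0.47  0.42  0.56]
```

Run:
```python
from h import *
arm.move_gripper(0.0)
arm.movep(*pose(-135,0.16))
print(arm.read_time(),arm.read_tool_pos())
p,o=pose(-135,0.047); arm.line_to(p,0.12,ori=o)
f0=np.array(arm.read_ft_force());print(f0)
for d in range(-140,-184,-6):
    p,o=pose(d,0.047); arm.line_to(p,0.05,ori=o); print(d,np.round(np.array(arm.read_ft_force())-f0,2),round(arm.read_time(),1))
measure(save="pics/c1.png"); cv2.imwrite("pics/s1.png",snapshot("scene"))
```

```text
3.1667 [ 0.48127628 -0.09215007  0.23302611]
[-1.02024187  0.10370147  0.05057747]
-140 [ 0.93 -0.98 -0.08] 4.6
-146 [ 0.87 -0.15 -0.81] 5.0
-152 [0.7  0.23 0.23] 5.5
-158 [ 0.51 -0.07  0.31] 5.9
-164 [ 1.1  -0.16  0.92] 6.3
-170 [1.15 0.2  0.08] 6.7
-176 [ 0.94 -0.19 -0.86] 7.1
-182 [ 0.81 -0.88  0.93] 7.5
ochre [0.5534 0.0568 0.08  ] [266.5 261.1] 237
pegs [ 0.6928 -0.0282  0.069 ] [302.2 206.8] 20
pegs [0.6563 0.0908 0.069 ] [254.  220.2] 19
pegs [ 0.6078 -0.1202  0.069 ] [339.  241.1] 20
pegs [0.562 0.148 0.069] [229.5 257.5] 48
pegs [0.5333 0.1184 0.069 ] [241.2 269.4] 19
pegs [ 0.4857 -0.0928  0.069 ] [327.5 290.4] 17
arrow [0.5699 0.1736 0.008 ] [221.8 257.5] 144
```

View pics/c1.png

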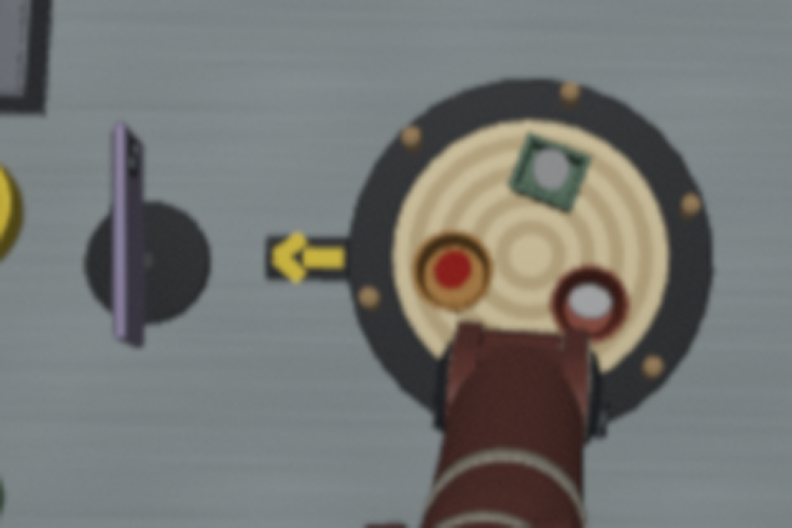

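View pics/s1.png

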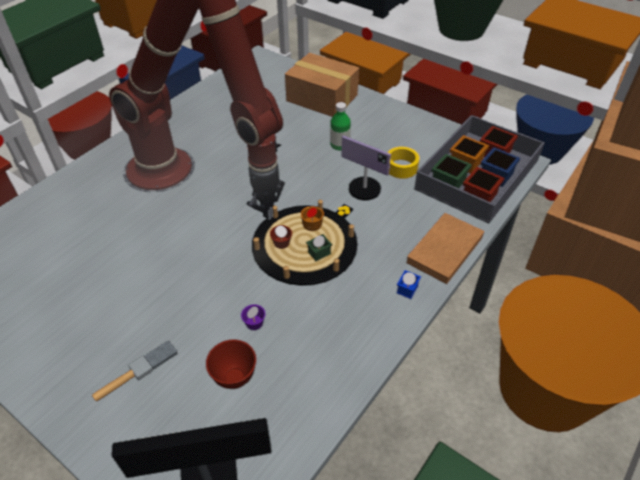

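It has turned about 35° and the pots are still in place. About 17° remain.

Run:
```python
from h import *
for d in (-188,-194,-199):
    p,o=pose(d,0.047); arm.line_to(p,0.04,ori=o)
arm.pause(0.3)
p,o=pose(-190,0.047); arm.line_to(p,0.05,ori=o)
p,o=pose(-190,0.16); arm.line_to(p,0.12,ori=o)
arm.movep(*pose(-135,0.25,r=0.2))
arm.move_j([1.29, 0.615, -0.013, 1.423, 0.008, 1.103, -0.04])
o=measure(save="pics/c2.png")
cv2.imwrite("pics/s2.png",snapshot("scene"))
P=np.array([p[:2] for p,c,a in o['pegs'] if a<30])
print(P.mean(0)); d=P-HUB; an=np.degrees(np.arctan2(d[:,1],d[:,0])); print(an)
r=o['ochre'][0][0][:2]-HUB; print("pot",np.hypot(*r),np.degrees(np.arctan2(r[1],r[0])),arm.read_time())
```

```text
ochre [0.57   0.0582 0.08  ] [266.1 254.3] 225
pegs [0.6786 0.0632 0.069 ] [265.4 211.6] 15
pegs [ 0.6797 -0.0627  0.069 ] [316.1 212.2] 19
pegs [0.5693 0.1242 0.069 ] [239.3 254.7] 15
pegs [0.562 0.148 0.069] [229.5 257.5] 48
pegs [ 0.5719 -0.1254  0.069 ] [341.  255.5] 16
pegs [0.4618 0.0606 0.069 ] [264.2 299.2] 19
pegs [ 0.463  -0.0651  0.069 ] [316.  299.5] 16
arrow [0.5697 0.1738 0.008 ] [221.7 257.6] 141
[ 0.57073749 -0.00088867]
[  30.81864589  -29.58708147   90.77585034  -89.56358318  150.59021106
 -149.29524782]
pot 0.05924951249559533 90.95490146220361 14.175
```

View pics/c2.png

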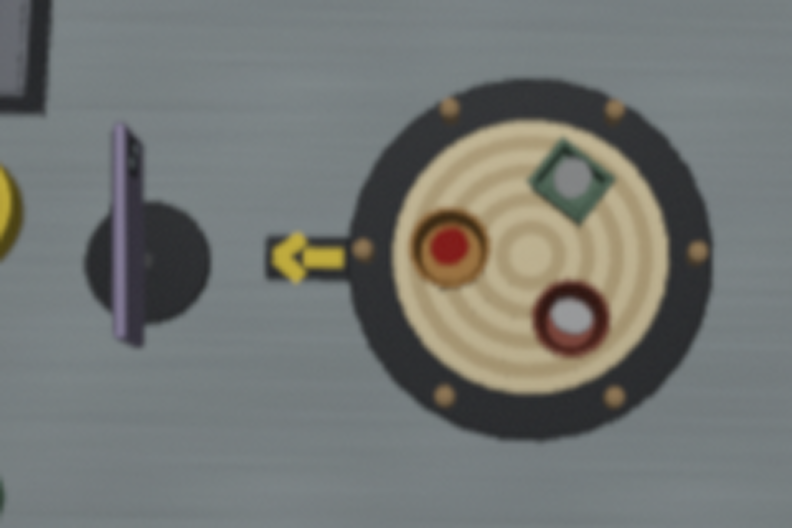

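View pics/s2.png

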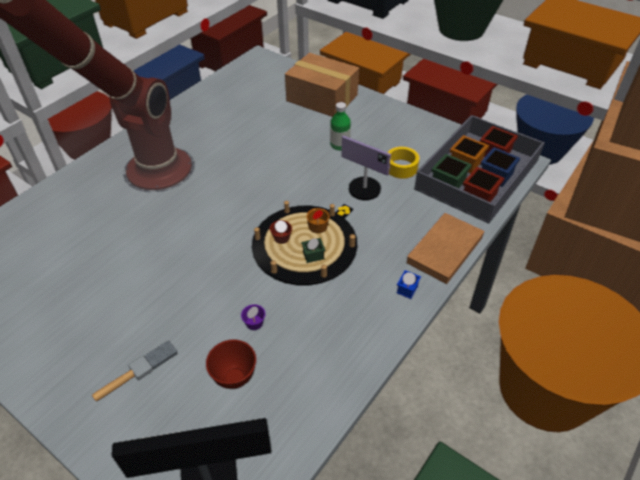

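Run:
```python
from h import *
from station import ticket
a=measure(verbose=False)['ochre'][0][0]; arm.pause(0.5); b=measure(verbose=False)['ochre'][0][0]
print(a-b, arm.read_time()); ticket.finish_job()
```

```text
[-1.37654195e-04 -4.38630372e-05  0.00000000e+00] 14.775
the job is handed in; nothing more can be done
```

I pushed one rim peg with the shut fingertips in a slow arc, about 53° clockwise in two stages. I then backed off, raised the arm back to its start position and handed the job in at 14.8 s; no verdict was reported.

- **Alignment:** in the last top view the red-tagged pot is about 0.6° off the yellow pointer's line, well under 1 mm sideways. Allowing for uncertainty in the height I measured at, the error could be about 3 mm, against a limit of 11 mm. I measured this from the top camera only and did not cross-check it with the scene camera.
- **Tagged pot:** it sits 59 mm from the axis.
- **At rest:** two measurements taken about 0.5 s apart agreed within 0.15 mm.
- **Everything else:** by eye in the pictures, all three pots stand upright on the mat, and the phone, brush, big pot, tape and bottle have not moved. I did not measure the iron and green pots' distances from the axis. No check failed or disagreed.

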